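# Mount a turret for spraying in the vise-held locking forceps

### The arm

A 6-joint arm with a two-finger parallel gripper is mounted at the origin on the work surface. World frame = base frame: x ahead of the robot, y to its left, z up, the work surface at z = 0. Lengths are in mm, angles in rad, forces in N, time in s.
With the tool pointing down it reaches from about 350 to 875 mm from the base axis. Payload 4.2 kg.
Tool frame: the origin (TCP) lies at the very end of the fingers, on their centre line; the grasp point (between the pads) lies 19 mm behind it (arm.pinch_z is the distance from the TCP to the grasp point, in mm); x points along the fingers, y is the direction in which the jaws open and shut, and the axes are right-handed (so a half turn about x gives the same grasp; the last joint's range is limited). The gripper opens to 85 mm and grips with 20 to 120 N. Pads are 22 mm wide; open, the fingers measure 114 mm over their backs; the gripper's body (76 mm by 85 mm) begins 54 mm behind the grasp point. The pads swing forward as they close: fully open they stand 13 mm farther back than shut.
Start: joints at [-0.872, 0.385, 0.008, 0, -1.194, -0.259], TCP at [266.111, -565.495, 231.312] pointing down, gripper open.
Joint ranges: [-3.14, 3.14], [-1.21, 2.06], [-1.07, 1.41], [-3.16, 2.05], [-2.99, -0.16], [-3.1, 3.1]. Speed limits (rad/s): [2.79, 2.79, 3.14, 3.14, 3.14, 3.14].

### API

Orientations are given as a unit quaternion [x, y, z, w].
In Python, from bench import arm gives the robot as it stands.
- The arm moves only by the tool drive_tool, never from a script. Its argument "motion" is a list of rows, each a list of 4 numbers: the shift along the tool's x, y, z in mm, then the turn about the tool's x in degrees. In form: [[dx, dy, dz, spin], ...]. A call has 1 to 10 rows; each row shifts and turns the commanded pose from where the row before left it, along the tool's axes as they then stand; what a row does not reach is not made up. A row lasts 1/12 s, in which the tool goes at most 41.7 mm and 7.16 degrees, less where a joint would pass 70% of its speed; a pose out of reach is approached as far as the arm can. A call with a gripper value outside its range is refused whole. "grip" is the finger opening in mm, from 0 to 85.4, set as the call begins (left out, the last holds). The fingers move at their own pace and stop on an object; the grip force is fixed at half the most. Time passes only in rows, so rows that do not move let the fingers close. It gives the time, the measured TCP pose, the force and the opening at its end, in the units of the state.
- arm.read_state(): the state, without advancing time (a new reading comes with each control period).
- arm.get_image(name): name is "scene" or "top" or "wrist"; returns the picture (384x512x3 uint8, red, green, blue); there is no depth.
- arm.calibration(name): a dict with "K" (3x3 intrinsics, pixels), "eye" and "attitude" of the camera in the world; the wrist camera has in their place "T_tool_cam" (4x4, takes a point from camera to tool coordinates, whose origin is the TCP and whose axes are the tool frame's). Camera axes: x right, y up, looking along -z (the intrinsics and any distortion apply to the point x, -y, -z); pixel columns grow to the right and rows downward; lengths in mm; the calibration is good to about 2 mm. A picture is of the moment at which its call begins: read the wrist's pose just before it. calibration takes no time and is no camera call.
- arm.job_done(): hands the job in, once; it reports no verdict.
The state is a dict: "clock": time; "joints": joint angles; "joint_vel": joint speeds; "joint_efforts": joint torques, N m; "position": TCP position; "ee_rot": TCP orientation; "contact_force": force on the tool from outside, world axes, zero at the start; "wrist_torque": the same for the moment, N m; "gripper_width": finger opening in mm.
Only numpy, scipy, OpenCV 4.12 (cv2) and the standard library are available. Lean on these libraries where they do the work, as an engineer would, in place of code of your own. Each camera call takes 0.05 s, during which the arm holds its last target. There are 200 camera calls.

### The job

Mount the model tank turret for spraying: unlatch the locking forceps held in the bench vise by pressing its free finger ring down and aside until it springs wide open, then take the turret from the drying block, hang its stick between the open jaws so that it sits upright on them, and let go of it. Close the handles by the ring until the jaws grip the stick firmly and the ratchet holds by itself, without crushing the stick or forcing the forceps, and leave everything else in its place.

Things in the scene. Friction and masses are not known exactly. Their poses are not given: they have to be found in the camera images.
- vise: Grey ball-joint bench vise, round foot 100 mm across. Its tipped-over head (top z 126 mm, cross bar to 133) grips the fixed shank of a steel locking forceps that lies level, jaws to +y, rings to -y. Origin: foot centre on the table; x from moving to fixed ring, z up. The moving arm has its ring on the -x side and, crossing, its jaw on the +x side. Nothing is under rings or jaws.
- pivot (a point): The forceps' pivot, at mid-thickness, (-85, 20, 105) mm in the vise's frame; axes as the vise's. The forceps is 210 mm long and 6 mm thick (z 102 to 108 mm); jaw tips 67 mm to +y, ring centres 128.5 mm to -y.
- handles (a joint): Opening angle of the moving arm about the upright pivot, rad: 0 shut, 0.33 wide open (stop). A leaf spring opens it (2 N at the ring). A ratchet lets it close but not open: it catches at about 0.16, 0.13, 0.10, 0.07 and 0.04 (up to 0.02 wider under load). In closing, the force at the ring climbs, then drops 1 to 4 N at each click. It starts latched. Let go between teeth it falls back to the last.
- ring (a point): Centre of the moving finger ring, on its top face (z 108 mm). A round steel bow 31 mm across x, 33 mm along y, 19 mm inside, bar 6 mm thick; 128.5 mm behind the pivot and 20 mm to its -x side when shut. Close by pushing its outer (-x) side towards the fixed ring. Its shank flexes up and down: see ratchet.
- ratchet (a point): The ratchet bar on the moving shank, 99.5 mm behind the pivot, under the fixed arm's bar. It parts from the teeth when the moving ring is pressed straight down 2 mm (1.5 N to start, 3 to 4 N there); a stop comes at 5 mm (5 N). While down, the ring must be drawn away from the fixed ring past the teeth (up to 16 mm), or friction holds it and it latches again; past 0.16 rad it springs wide open.
- fixed_ring (a point): Centre of the fixed ring, on its top face: same shape as the moving ring, held still by the vise.
- jaw_seat (a point): On the fixed jaw's gripping face, 50 mm from the pivot, at the jaw's top edge (z 108 mm); axes as the vise's. Jaws 6 mm wide and high, faces upright, best used from y -10 to +10 mm here. Wide open, the other face is 17 mm away in +x. The stick is met at 0.10 to 0.12 rad; then each further click squeezes about 10 N more. A click after 11 to 14 N at the ring grips it firmly (handles below 0.09).
- turret: Model tank turret, grey primer, about 50 g, the part to mount. Origin: centre of its flat underside; x along the barrel, z up. Bottom disc 34 mm across, 5 high; block 46 x 42 mm (x, y) from 5 to 25 mm up, grasped across y; hatch to 31 mm; barrel 8 mm thick to 76 mm ahead, tail to 36 mm behind. Wooden stick 6 mm thick, 30 mm long below the centre. Stands in a 9 mm hole, underside at z 50 mm.
- turret_mid (a point): Centre of the turret's block, 15 mm above its underside, on the stick's axis.
- wheel_mid (a point): Centre of a grey model road wheel, 36 mm across, 17 mm high, on a like stick in the drying block. Bystander.
- drum_mid (a point): Centre of a grey model fuel drum, 31 mm across, 36 mm high, on a like stick in the drying block. Bystander.
- block: Fixed wooden drying block, 85 x 250 x 50 mm (x, y, z), origin at the centre of its underside. Stick holes at y = -85, 0, +85 mm hold turret, wheel and drum in any order.
- jaw: The forceps' moving jaw. Origin at the pivot, mid-height. It may squeeze the stick with up to about 25 N (some 16 N at the ring); more crushes it.
- jar_a: Small paint jar, 38 mm across, 42 mm high. Bystander.
- jar_b: Small paint jar, 38 mm across, 42 mm high. Bystander.
- thinner: Bottle, 52 mm across, 105 mm high. Bystander.
- tape: Roll of masking tape lying flat, 72 mm across, 18 mm high. Bystander.
- sanding_block: Grey sanding block, 70 x 26 x 13 mm. Bystander.
- mix_cup: Steel mixing cup, 44 mm across, 32 mm high. Bystander.
- tweezers: Black tweezers lying flat, 115 mm long. Bystander.
There are look-alikes about, which are no part of the job. What is shaped like the turret but red or yellow is not meant.

How it is judged:
By the outcome, as a careful person would: the job done as asked, in the order asked, and still so for the second after the job is handed in, with the robot touching nothing.
It also fails if it takes over 67 s, if anything falls off the work surface, if the arm or the gripper's body presses on something with over 40 N, if the wrist force passes 120 N, or if a joint passes its speed limit or range.

## Working session

There is one attempt and no reset: what is moved stays moved. The work goes in short steps, Python scripts to look and compute and a tool call to move; the robot and the scene stay as the last step left them, time stands still between calls to the robot, and variables do not carry over. Pictures are saved under pics/ and viewed, about 8 in all and at most 12, crops included, and the job is handed in when it is done.

Besides the shell and the picture viewer there is one more tool, called after "Call:" as name([rows], argument=value, ...), one row to a line, values as JSON. drive_tool: Moves the arm, as the interface text tells. Its arguments: {"type":"object","properties":{"motion":{"type":"array"},"grip":{"type":"number"}},"required":["motion"]}

```bash
mkdir -p pics; ls
cat > h.py <<'E'
import numpy as np, cv2
from bench import arm
from scipy.spatial.transform import Rotation as R
def cam(name, st=None):
    c=arm.calibration(name); K=np.array(c["K"])
    if name=="wrist":
        st=st or arm.read_state(); T=np.array(c["T_tool_cam"]); Rt=R.from_quat(st["ee_rot"]).as_matrix()
        return K, np.array(st["position"])+Rt@T[:3,3], Rt@T[:3,:3]
    a=np.array(c["attitude"]); 
    Rm=R.from_quat(a).as_matrix() if a.size==4 else a.reshape(3,3)
    return K,np.array(c["eye"]),Rm
def ray(C,uv):
    K,e,Rm=C; p=np.linalg.solve(K,[uv[0],uv[1],1.]); return e,Rm@(p*[1,-1,-1])
def onz(C,uv,z):
    e,d=ray(C,uv); return e+d*(z-e[2])/d[2]
def proj(C,P):
    K,e,Rm=C; q=Rm.T@(np.array(P,float)-e)*[1,-1,-1]; q=K@q; return q[:2]/q[2]
def save(n,im): cv2.imwrite("pics/"+n+".png",cv2.cvtColor(im,cv2.COLOR_RGB2BGR))
E
python3 - <<'E'
from h import *
for n in("scene","top","wrist"): print(n,arm.calibration(n))
print(arm.read_state())
for n in("scene","top"):
    im=arm.get_image(n); np.save(n+".npy",im); save(n,cv2.resize(im,(800,600)))
E
```

```text
pics
scene {'K': array([[422.83951863,   0.        , 253.08572371],
       [  0.        , 422.83951863, 182.92122162],
       [  0.        ,   0.        ,   1.        ]]), 'eye': array([1348.08907223,  469.62884094,  660.67821484]), 'attitude': array([0.25107964, 0.41721921, 0.74036696, 0.4634047 ])}
top {'K': array([[463.89723237,   0.        , 253.90220019],
       [  0.        , 463.89723237, 197.68950542],
       [  0.        ,   0.        ,   1.        ]]), 'eye': array([ 323.07885869,   87.85041324, 1420.51201562]), 'attitude': array([ 0.04768973, -0.06448219, -0.69678708,  0.71278013])}
wrist {'K': array([[294.01711231,   0.        , 253.20655667],
       [  0.        , 294.01711231, 190.58738387],
       [  0.        ,   0.        ,   1.        ]]), 'T_tool_cam': array([[-1.05203494e-03,  3.27203362e-01, -9.44953360e-01,
        -1.42723803e+02],
       [ 9.99999391e-01,  6.58671573e-04, -8.85244478e-04,
        -2.13474782e-01],
       [ 3.32758947e-04, -9.44953716e-01, -3.27203856e-01,
        -8.39519976e+01],
       [ 0.00000000e+00,  0.00000000e+00,  0.00000000e+00,
         1.00000000e+00]])}
{'clock': 0.0, 'joints': array([-8.72375196e-01,  3.85534629e-01,  6.61772516e-03, -5.38077251e-04,
       -1.19401114e+00, -2.58602279e-01]), 'joint_vel': array([-9.18141673e-04, -5.41452517e-04,  1.14120295e-04,  4.79493109e-04,
        5.81491856e-05,  7.24257099e-04]), 'joint_efforts': array([ 2.12566224e-04, -3.92293167e+01,  1.88403136e+01,  4.18613970e+00,
       -4.57830029e-03, -1.48335198e-05]), 'position': array([ 265.88042663, -564.96504544,  230.22586289]), 'ee_rot': array([-0.15343012,  0.69028265,  0.154931  ,  0.68990249]), 'contact_force': array([-0.4427988 ,  0.64750866,  0.06757363]), 'wrist_torque': array([ 0.00320953,  0.00587856, -0.0064533 ]), 'gripper_width': 85.74054132051019}
```

View pics/top.png

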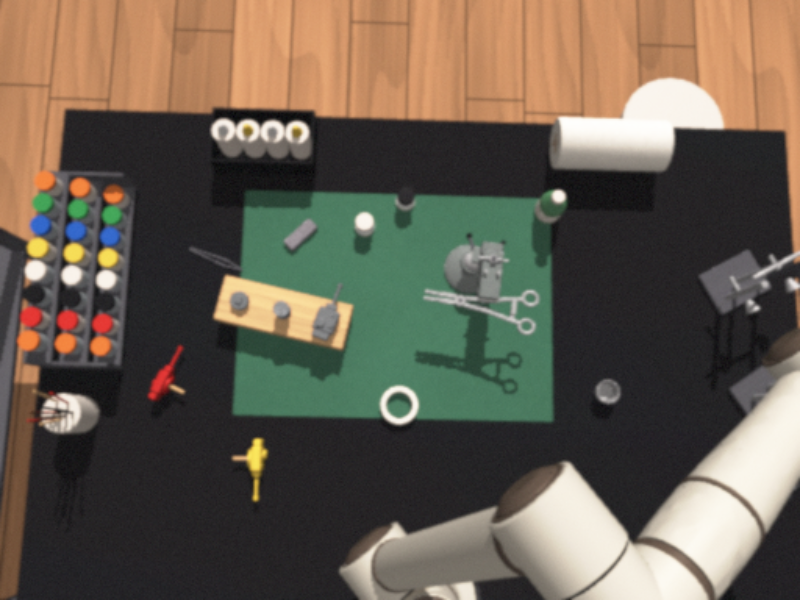

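View pics/scene.png

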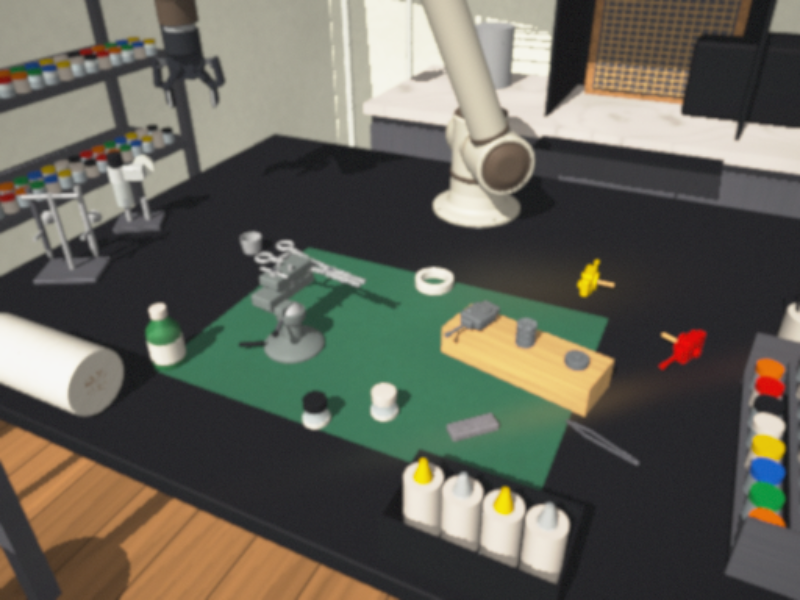

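Top view: the forceps' rings are at about (530,298) and (526,325), with the jaws at (425,296) and the vise foot at (465,268). The grey turret is on the block at (326,320), barrel pointing up. The scene view agrees, and the red and yellow decoys lie on the table.

Run:
```python
from h import *
C=cam("top");s=.64
for n,u,z in [("movring",(526,325),108),("fixring",(530,298),108),("jawtipA",(425,292),108),("jawtipB",(425,300),108),("foot",(468,268),10),("turret",(326,320),65),("barrel",(338,287),65),("wheel",(239,300),60),("drum",(282,310),70),
 ("blkBL",(215,317),50),("blkTL",(226,276),50),("blkTR",(353,305),50),("blkBR",(342,349),50)]:
    print(n,onz(C,(u[0]*s,u[1]*s),z).round(1))
st=arm.read_state();print(R.from_quat(st["ee_rot"]).as_matrix().round(3))
```

```text
movring [ 509.6 -179.3  108. ]
fixring [ 560.1 -187.1  108. ]
jawtipA [566.5   7.3 108. ]
jawtipB [551.5   7.1 108. ]
foot [635.5 -83.9  10. ]
turret [516.1 190.7  65. ]
barrel [579.9 170.2  65. ]
wheel [551.  356.9  60. ]
drum [532.3 273.5  70. ]
blkBL [518.8 402.4  50. ]
blkTL [598.7 386.2  50. ]
blkTR [548.4 141.3  50. ]
blkBR [463.5 159.6  50. ]
[[-0.001 -0.426  0.905]
 [ 0.002  0.905  0.426]
 [-1.     0.002 -0.   ]]
```

Call:
drive_tool([
  [0, 22, 32, 0],
  [0, 22, 32, 0],
  [0, 22, 32, 0],
  [0, 22, 32, 0],
  [0, 22, 32, 0],
  [0, 22, 32, 0],
  [0, 22, 32, 0],
  [0, 22, 32, 0],
  [0, 22, 32, 0],
  [0, 22, 32, 0],
], grip=0)

```text
clock: 0.93
position: [462.3, -228.3, 231.1]
ee_rot: [-0.154, 0.69, 0.154, 0.69]
contact_force: [0.8, 0.1, -1.0]
gripper_width: 0.2
```

Call:
drive_tool([
  [-3, 20, 30, 0],
  [-3, 20, 30, 0],
  [-3, 20, 30, 0],
  [0, 0, 0, 7],
  [0, 0, 0, 7],
  [0, 0, 0, 7],
  [0, 0, 0, 7],
  [0, 0, 0, 6],
  [0, 0, 0, 0],
  [0, 0, 0, 0],
])

```text
clock: 1.77
position: [517.6, -137.5, 240.0]
ee_rot: [0.053, 0.705, -0.053, 0.705]
contact_force: [-0.6, -1.0, -0.2]
gripper_width: 0.1
```

Run:
```python
from h import *
st=arm.read_state();print(st["position"],R.from_quat(st["ee_rot"]).as_matrix().round(3),st["clock"],st["contact_force"],arm.pinch_z,st["gripper_width"])
im=arm.get_image("wrist"); np.save("w1.npy",im); np.savez("w1s.npz",position=st["position"],ee_rot=st["ee_rot"])
save("w1",cv2.resize(im,(800,600)))
```

```text
[ 517.64220563 -137.53291163  239.97174134] [[-0.001  0.15   0.989]
 [ 0.     0.989 -0.15 ]
 [-1.     0.    -0.001]] 1.7667 [-0.58900739 -0.97412703 -0.17854429] 18.700000000000003 0.053404289112540276
```

View pics/w1.png

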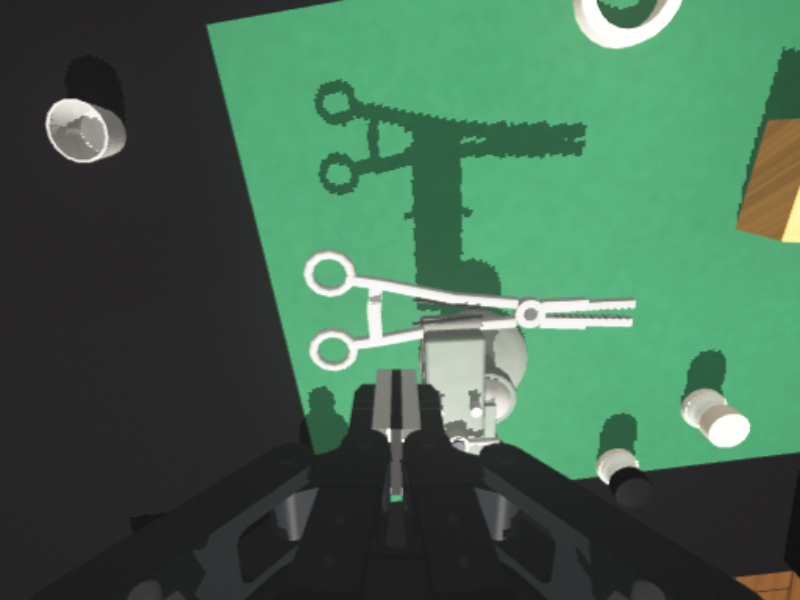

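Wrist view: moving ring at (329,273), fixed ring at (334,350), pivot at (531,314), jaw tips at (634,303) fixed and (632,322) moving.

Run:
```python
from h import *
st=dict(np.load("w1s.npz"));C=cam("wrist",st);im=np.load("w1.npy")
s=.64
for n,u in [("mov",(329,273)),("fix",(334,350)),("piv",(531,314)),("tipF",(634,303)),("tipM",(632,322))]:
    print(n,onz(C,(u[0]*s,u[1]*s),108).round(1))
# hole of rings: green interior blob
hsv=cv2.cvtColor(im,cv2.COLOR_RGB2HSV)
m=(hsv[...,1]<60)&(hsv[...,2]>120)
m=m.astype(np.uint8); crop=np.zeros_like(m); crop[150:245,185:412]=m[150:245,185:412]
cs,hh=cv2.findContours(crop,cv2.RETR_CCOMP,cv2.CHAIN_APPROX_NONE)
for c,h in zip(cs,hh[0]):
    if cv2.contourArea(c)>60:
        (x,y),r=cv2.minEnclosingCircle(c);M=cv2.moments(c);x,y=M["m10"]/M["m00"],M["m01"]/M["m00"]; print("hole" if h[3]>=0 else "outer",cv2.boundingRect(c),cv2.contourArea(c),onz(C,(x,y),105).round(1))
```

```text
mov [ 506.1 -177.3  108. ]
fix [ 558.3 -184.5  108. ]
piv [552.4 -54.8 108. ]
tipF [554.8  10.3 108. ]
tipM [567.8   9.2 108. ]
outer (194, 159, 213, 86) 7513.0 [ 551.6 -111.1  105. ]
hole (203, 215, 21, 18) 253.0 [ 558.7 -185.7  105. ]
hole (269, 210, 59, 35) 509.5 [568.8 -95.9 105. ]
hole (243, 185, 87, 30) 1263.5 [ 542.1 -119.   105. ]
hole (200, 165, 23, 20) 308.5 [ 506.5 -177.7  105. ]
```

Call:
drive_tool([
  [30, -21, -3, 0],
  [35, -21, -4, 0],
  [30, 0, 0, 0],
  [20, 0, 0, 0],
  [10, 0, 0, 0],
  [0, 0, 0, 0],
  [0, 0, 0, 0],
  [0, 0, 0, 0],
])

```text
clock: 2.48
position: [505.9, -178.0, 116.9]
ee_rot: [0.054, 0.704, -0.054, 0.706]
contact_force: [-0.1, 0.1, 0.3]
gripper_width: 0.1
```

Call:
drive_tool([
  [1, 0, 0, 0],
  [1, 0, 0, 0],
  [1, 0, 0, 0],
  [0, 0, 0, 0],
  [0, 0, 0, 0],
])

```text
clock: 2.9
position: [504.6, -178.0, 112.6]
ee_rot: [0.054, 0.705, -0.054, 0.705]
contact_force: [0.3, 0.1, -1.1]
gripper_width: -0.2
```

Call:
drive_tool([
  [1, 0, 0, 0],
  [1, 0, 0, 0],
  [1, 0, 0, 0],
  [0, 0, 0, 0],
  [0, 0, 0, 0],
])

```text
clock: 3.32
position: [504.5, -178.0, 109.2]
ee_rot: [0.054, 0.705, -0.054, 0.705]
contact_force: [0.1, 0.4, 0.3]
gripper_width: -0.1
```

Call:
drive_tool([
  [1, 0, 0, 0],
  [0, 0, 0, 0],
  [0, 0, 0, 0],
])

```text
clock: 3.57
position: [504.5, -178.0, 108.2]
ee_rot: [0.054, 0.705, -0.054, 0.705]
contact_force: [-0.6, 0.5, -0.2]
gripper_width: -0.0
```

Call:
drive_tool([
  [1, 0, 0, 0],
  [0, 0, 0, 0],
  [0, 0, 0, 0],
])

```text
clock: 3.82
position: [504.7, -178.0, 107.4]
ee_rot: [0.054, 0.705, -0.054, 0.705]
contact_force: [0.3, 0.2, 0.6]
gripper_width: 0.3
```

Call:
drive_tool([
  [1, 0, 0, 0],
  [0, 0, 0, 0],
  [0, 0, 0, 0],
])

```text
clock: 4.07
position: [504.6, -178.0, 106.5]
ee_rot: [0.054, 0.705, -0.054, 0.705]
contact_force: [-0.9, -0.2, 2.5]
gripper_width: -0.3
```

Call:
drive_tool([
  [1, 0, 0, 0],
  [0, 0, 0, 0],
  [0, 0, 0, 0],
])

```text
clock: 4.32
position: [503.7, -177.8, 104.9]
ee_rot: [0.054, 0.706, -0.054, 0.704]
contact_force: [-1.2, 1.1, 2.1]
gripper_width: -0.2
```

Call:
drive_tool([
  [0.5, 0, 0, 0],
  [0, 0, 0, 0],
  [0, 0, 0, 0],
])

```text
clock: 4.57
position: [504.3, -178.0, 104.7]
ee_rot: [0.054, 0.705, -0.054, 0.705]
contact_force: [-1.0, 0.1, 1.2]
gripper_width: 0.4
```

Call:
drive_tool([
  [0.7, 0, 0, 0],
  [0, 0, -1.5, 0],
  [0, 0, -1.5, 0],
  [0, 0, -1.5, 0],
  [0, 0.5, -1.5, 0],
  [0, 0.5, -1.5, 0],
  [0, 0.5, -1.5, 0],
  [0, 0.5, -1.5, 0],
  [0, 0.5, -1.5, 0],
  [0, 0, 0, 0],
])

```text
clock: 5.4
position: [492.8, -173.6, 104.2]
ee_rot: [0.054, 0.705, -0.054, 0.705]
contact_force: [-1.5, 2.4, 1.8]
gripper_width: -0.3
```

Call:
drive_tool([
  [0, 0.5, -2, 0],
  [0, 0.5, -2, 0],
  [0, 0.5, -2, 0],
  [0, 0.5, -2, 0],
  [-3, 0, 0, 0],
  [-10, 0, 0, 0],
  [-40, 0, 0, 0],
  [-40, 0, 0, 0],
  [-36, 0, 0, 0],
  [0, 0, 0, 0],
])

```text
clock: 6.23
position: [489.7, -172.0, 242.2]
ee_rot: [0.053, 0.699, -0.055, 0.711]
contact_force: [0.6, -0.7, 0.5]
gripper_width: -0.1
```

Call:
drive_tool([
  [0, 24, 10, 0],
  [0, 24, 10, 0],
  [0, 24, 10, 0],
  [0, 0, 0, 0],
  [0, 0, 0, 0],
])

```text
clock: 6.65
position: [526.4, -103.4, 233.2]
ee_rot: [0.053, 0.705, -0.054, 0.705]
contact_force: [-0.3, 0.7, -0.8]
gripper_width: 0.0
```

Run:
```python
from h import *
st=arm.read_state();print(st["position"],st["clock"],st["contact_force"])
im=arm.get_image("wrist"); np.save("w2.npy",im); np.savez("w2s.npz",position=st["position"],ee_rot=st["ee_rot"])
save("w2",cv2.resize(im,(800,600)))
```

```text
[ 526.44938509 -103.44106178  233.19178471] 6.65 [-0.33497961  0.6595494  -0.76262603]
```

View pics/w2.png

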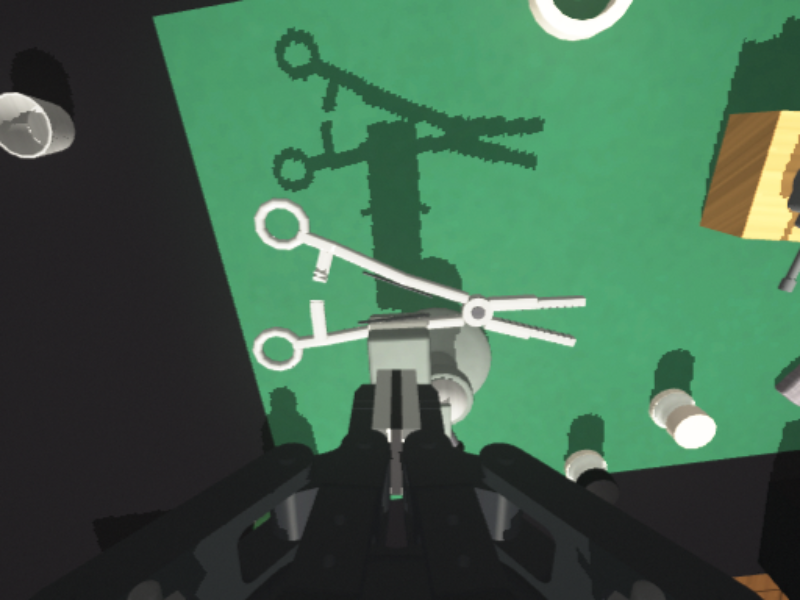

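Wide open: moving ring at (281,224), fixed jaw tip at (585,301), moving tip at (574,342). Next, the turret.

Call:
drive_tool([
  [0, 36, -8, 0],
  [0, 36, -8, 0],
  [0, 36, -8, 0],
  [0, 36, -8, 0],
  [0, 36, -8, 0],
  [5, 36, -8, 0],
  [10, 36, -8, 0],
  [10, 35, -9, 0],
  [0, 0, 0, 7],
  [0, 0, 0, 0],
], grip=64)

```text
clock: 7.53
position: [505.2, 190.1, 207.4]
ee_rot: [0.097, 0.701, -0.098, 0.7]
contact_force: [-0.4, -0.3, 0.3]
gripper_width: 63.9
```

Call:
drive_tool([
  [0, 0, 0, 0],
  [0, 0, 0, 0],
])

```text
clock: 7.7
position: [506.1, 188.4, 208.6]
ee_rot: [0.097, 0.7, -0.097, 0.701]
contact_force: [-0.0, -0.7, 0.9]
gripper_width: 63.6
```

Run:
```python
from h import *
C=cam("wrist",dict(np.load("w2s.npz")));s=.64
P={n:onz(C,(u[0]*s,u[1]*s),108) for n,u in dict(mov=(281,224),fix=(278,349),piv=(478,312),tipF=(585,301),tipM=(574,342)).items()}
for n in P: print(n,P[n].round(1))
st=arm.read_state();print(st["position"],st["clock"],R.from_quat(st["ee_rot"]).as_matrix().round(3).tolist(),st["gripper_width"],arm.pinch_z)
im=arm.get_image("wrist"); np.save("w3.npy",im); np.savez("w3s.npz",position=st["position"],ee_rot=st["ee_rot"])
save("w3",cv2.resize(im,(800,600)))
```

```text
mov [ 479.7 -163.8  108. ]
fix [ 557.9 -184.4  108. ]
piv [552.1 -55.1 108. ]
tipF [554.8  11.  108. ]
tipM [581.8   3.5 108. ]
[506.05095961 188.35291264 208.58141291] 7.7 [[0.001, 0.272, 0.962], [0.0, 0.962, -0.272], [-1.0, 0.0, 0.001]] 63.64889099270322 18.700000000000003
```

View pics/w3.png

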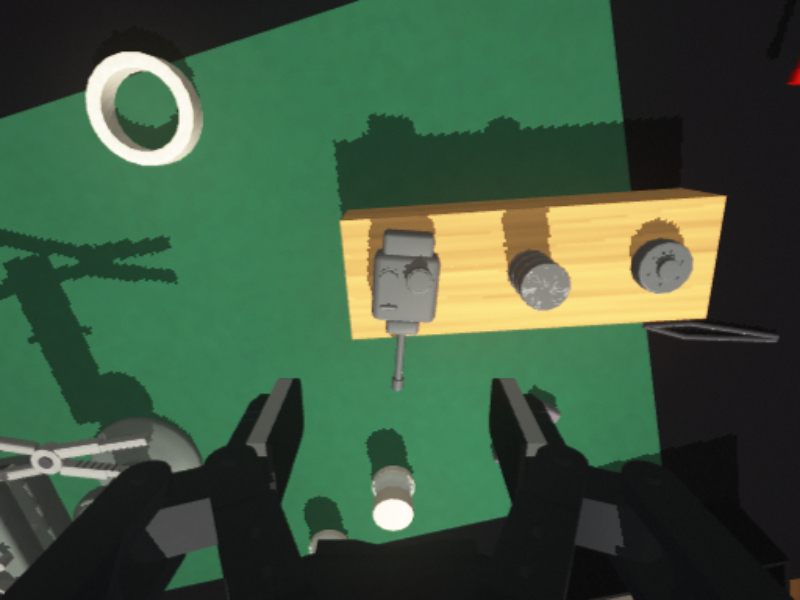

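Turret view: block top face corners at about (378,256), (440,257), (434,322) and (375,320). The barrel tip is at (397,384) and the tail at (410,243). The drum is 85 mm to the right.

```bash
python3 - <<'E'
from h import *
C=cam("wrist",dict(np.load("w3s.npz")));s=.64
st=dict(np.load("w3s.npz"));Rt=R.from_quat(st["ee_rot"]).as_matrix()
P=[onz(C,(u*s,v*s),z) for u,v,z in [(378,256,75),(440,257,75),(434,322,75),(375,320,75),(397,384,65),(410,243,65),(341,220,50),(726,197,50),(709,319,50),(352,339,50)]]
for p in P: print(p.round(1), (Rt.T@(p-st["position"])).round(1))
E
python3 - <<'E'
import sys; sys.path.insert(0,".")
import numpy as np,cv2
im=np.load("w3.npy")[130:280,190:330]
cv2.imwrite("pics/c3.png",cv2.cvtColor(cv2.resize(im,None,fx=5,fy=4.0 if 0 else 4,interpolation=2) if 0 else cv2.resize(im,(560,600),interpolation=2),cv2.COLOR_RGB2BGR))
E
```

```text
[488.1 182.5  75. ] [133.6 -10.5 -15.8]
[499.1 219.2  75. ] [133.6  27.8 -15.1]
[540.1 205.   75. ] [133.6  25.2  28.2]
[528.3 168.6  75. ] [133.6 -13.   26.7]
[582.8 168.1  65. ] [143.6   1.3  79.3]
[487.8 203.4  65. ] [143.6   9.5 -21.7]
[464.  163.4  50. ] [158.6 -35.4 -33.8]
[517.4 407.1  50. ] [158.6 213.5 -48.5]
[601.1 391.7  50. ] [158.6 221.4  36.1]
[547.2 144.7  50. ] [158.6 -30.9  51.4]
```

View pics/c3.png

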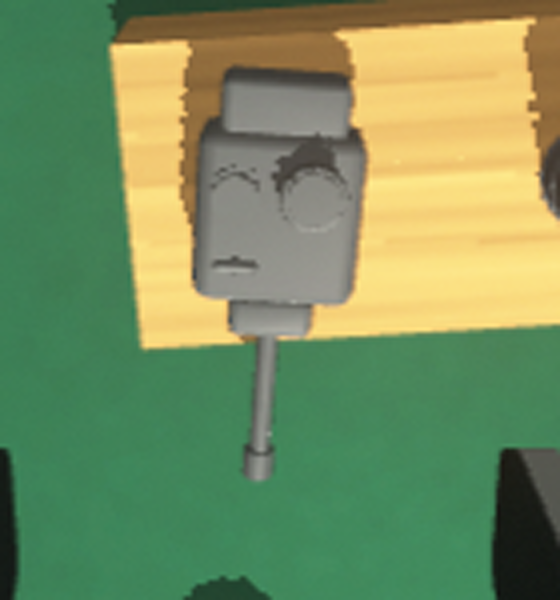

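Call:
drive_tool([
  [20, 3.5, 3, 3.5],
  [30, 3.8, 3.3, 0],
  [30, 0, 0, 0],
  [25, 0, 0, 0],
  [15, 0, 0, 0],
  [0, 0, 0, 0],
  [0, 0, 0, 0],
])

```text
clock: 8.33
position: [514.4, 193.6, 88.1]
ee_rot: [0.118, 0.697, -0.119, 0.697]
contact_force: [0.3, 0.2, 0.5]
gripper_width: 64.1
```

Run:
```python
from h import *
st=arm.read_state();print(st["position"],st["clock"])
im=arm.get_image("wrist"); save("w4",cv2.resize(im[180:384,100:412],(780,510),interpolation=2))
np.save("w4.npy",im)
```

```text
[514.35228227 193.62347709  88.14949095] 8.3333
```

View pics/w4.png

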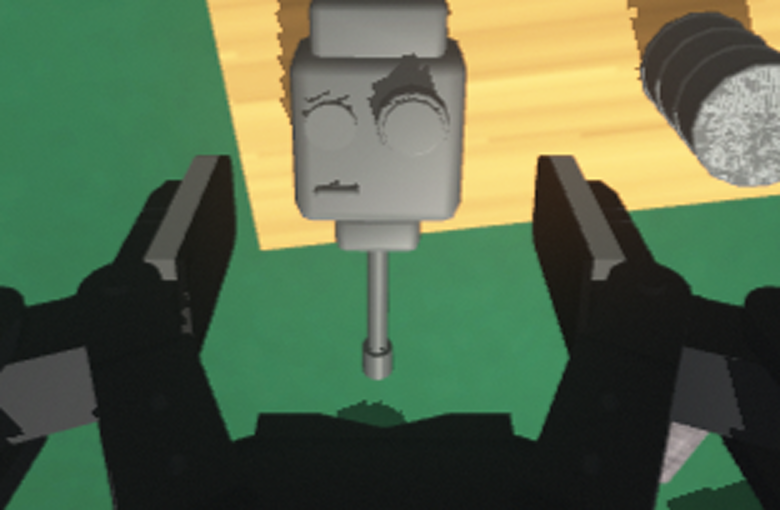

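Turret is centred between the pads at (380,130) and square to them, so I descend and grasp.

Call:
drive_tool([
  [20, 0, 0, 0],
  [12, 0, 0, 0],
  [7, 0, 0, 0],
  [0, 0, 0, 0],
  [0, 0, 0, 0],
])

```text
clock: 8.8
position: [514.8, 195.0, 50.2]
ee_rot: [0.119, 0.697, -0.118, 0.698]
contact_force: [0.5, 0.5, 0.4]
gripper_width: 64.2
```

Call:
drive_tool([
  [0, 0, 0, 0],
  [0, 0, 0, 0],
  [0, 0, 0, 0],
  [0, 0, 0, 0],
  [0, 0, 0, 0],
  [0, 0, 0, 0],
], grip=30)

```text
clock: 9.3
position: [514.2, 193.8, 50.8]
ee_rot: [0.118, 0.697, -0.119, 0.697]
contact_force: [-0.7, -3.2, 5.9]
gripper_width: 41.0
```

Call:
drive_tool([
  [0, 0, 0, 0],
  [0, 0, 0, 0],
  [0, 0, 0, 0],
  [-3.5, 0, 0, 0],
  [0, 0, 0, 0],
], grip=56)

```text
clock: 9.72
position: [514.5, 195.1, 53.2]
ee_rot: [0.119, 0.697, -0.118, 0.697]
contact_force: [-0.4, 0.0, 0.1]
gripper_width: 56.1
```

Call:
drive_tool([
  [0, 0, 0, 0],
  [0, 0, 0, 0],
  [0, 0, 0, 0],
  [0, 0, 0, 0],
  [0, 0, 0, 0],
  [0, 0, 0, 0],
], grip=30)

```text
clock: 10.22
position: [513.8, 193.9, 53.2]
ee_rot: [0.118, 0.697, -0.119, 0.697]
contact_force: [-1.6, -3.5, 5.9]
gripper_width: 40.5
```

Call:
drive_tool([
  [-5, 0, 0, 0],
  [-15, 0, 0, 0],
  [-30, 0, 0, 0],
  [-30, 0, 0, 0],
  [-25, 0, 0, -5],
  [0, 0, 0, -5],
  [0, 0, 0, -3.5],
  [0, 0, 0, 0],
])

```text
clock: 10.88
position: [514.0, 195.0, 158.3]
ee_rot: [0.036, 0.706, -0.035, 0.707]
contact_force: [0.1, 0.2, -1.1]
gripper_width: 40.9
```

Call:
drive_tool([
  [0, -20, 7, 0],
  [0, -32, 11, 0],
  [0, -32, 11, 0],
  [0, -32, 11, 0],
  [0, -32, 11, 0],
  [0, -27, 10, 0],
  [0, -20, 7, 0],
  [0, 0, 0, 0],
  [0, 0, 0, 0],
  [0, 0, 0, 0],
])

```text
clock: 11.72
position: [561.7, -5.9, 157.2]
ee_rot: [0.036, 0.706, -0.036, 0.706]
contact_force: [-0.7, -0.9, -0.4]
gripper_width: 41.1
```

Run:
```python
from h import *
st=arm.read_state();print(st["position"],st["clock"],R.from_quat(st["ee_rot"]).as_matrix().round(3).tolist(),st["gripper_width"],st["contact_force"])
im=arm.get_image("wrist");np.save("w5.npy",im); np.savez("w5s.npz",position=st["position"],ee_rot=st["ee_rot"])
sc=arm.get_image("scene");np.save("s5.npy",sc)
a=cv2.resize(im[110:310,90:357],(400,300)); b=cv2.resize(sc[100:300,100:367],(400,300))
save("w5",np.vstack([cv2.resize(im[120:320,60:380],(640,400) if 0 else (480,300)),cv2.resize(sc[120:220,130:290],(480,300),interpolation=2)]))
```

```text
[561.74519849  -5.90640894 157.20001405] 11.7167 [[-0.001, 0.102, 0.995], [0.0, 0.995, -0.102], [-1.0, 0.0, -0.001]] 41.10131334906552 [-0.73141734 -0.94682757 -0.38813563]
```

View pics/w5.png

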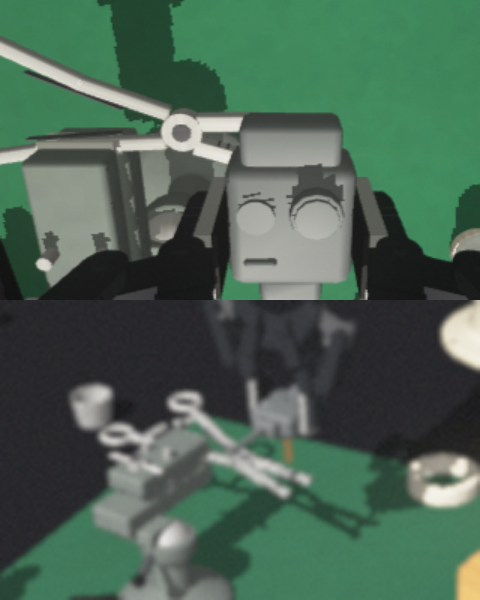

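Wrist hides the jaws. Scene crop shows the stick foot at about (289,462), the fixed jaw tip at (308,480) and the moving tip at (285,493). I check these against my world estimates.

Run:
```python
from h import *
C=cam("scene");sc=np.load("s5.npy")
st=dict(np.load("w5s.npz"))
for n,P in dict(tipF=(554.8,10.6,108),tipM=(581.8,3.5,108),foot=(561.7,-6.5,124.6),root=(561.7,-6.5,150),piv=(552.2,-55,108),mov=(479.7,-163.8,108),fix=(558,-184.4,108)).items(): print(n,proj(C,P).round(1))
hsv=cv2.cvtColor(sc,cv2.COLOR_RGB2HSV).astype(int); 
m=((hsv[...,0]>5)&(hsv[...,0]<25)&(hsv[...,1]>90)&(hsv[...,2]>60)).astype(np.uint8)
sub=np.zeros_like(m);sub[140:190,205:250]=m[140:190,205:250];ys,xs=np.nonzero(sub);
for y in np.unique(ys): print(y,xs[ys==y].min(),xs[ys==y].max(),end='; ')
o=cv2.resize(sc[140:200,190:250],(600,600),interpolation=cv2.INTER_NEAREST);save("s5",o)
```

```text
tipF [233.2 178.9]
tipM [225.4 183.4]
foot [225.6 173. ]
root [225.1 164.2]
piv [211.4 172.9]
mov [191.7 152.9]
fix [169.2 163.7]
167 225 226; 168 225 226; 169 225 226; 170 225 226; 171 225 226; 172 226 226;
```

View pics/s5.png

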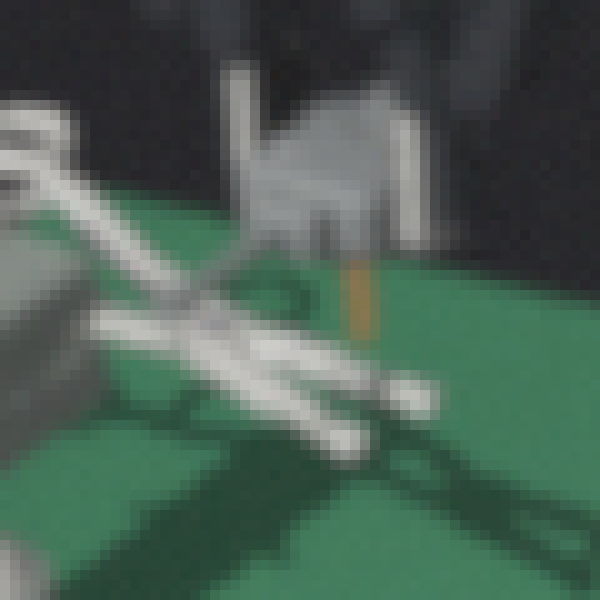

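Call:
drive_tool([
  [8, 0, 1, 0],
  [8, 0, 0, 0],
  [4, 0, 0, 0],
  [4, 0, 0, 0],
  [4, 0, 0, 0],
  [0, 0, 0, 0],
  [0, 0, 0, 0],
])

```text
clock: 12.4
position: [562.9, -6.3, 129.3]
ee_rot: [0.036, 0.706, -0.036, 0.706]
contact_force: [-0.8, -0.3, -0.4]
gripper_width: 40.8
```

Call:
drive_tool([
  [4, 0, 0, 0],
  [4, 0, 0, 0],
  [4, 0, 0, 0],
  [3, 0, 0, 0],
  [0, 0, 0, 0],
  [0, 0, 0, 0],
])

```text
clock: 12.9
position: [562.8, -6.4, 114.3]
ee_rot: [0.036, 0.706, -0.036, 0.706]
contact_force: [0.4, 0.1, 0.3]
gripper_width: 40.5
```

Call:
drive_tool([
  [1, 0, 0, 0],
  [1, 0, 0, 0],
  [0, 0, 0, 0],
  [0, 0, 0, 0],
])

```text
clock: 13.23
position: [563.0, -6.3, 112.7]
ee_rot: [0.036, 0.706, -0.036, 0.706]
contact_force: [0.8, 0.6, -0.5]
gripper_width: 40.8
```

Call:
drive_tool([
  [1, 0, 0, 0],
  [0, 0, 0, 0],
  [0, 0, 0, 0],
])

```text
clock: 13.48
position: [563.1, -6.3, 111.7]
ee_rot: [0.036, 0.706, -0.036, 0.706]
contact_force: [0.3, -0.5, -0.7]
gripper_width: 40.6
```

Call:
drive_tool([
  [0.6, 0, 0, 0],
  [0, 0, 0, 0],
  [0, 0, 0, 0],
])

```text
clock: 13.73
position: [563.2, -6.3, 111.3]
ee_rot: [0.036, 0.706, -0.036, 0.706]
contact_force: [0.2, -0.7, 1.6]
gripper_width: 40.7
```

Call:
drive_tool([
  [0.5, 0, 0, 0],
  [0, 0, 0, 0],
  [0, 0, 0, 0],
])

```text
clock: 13.98
position: [563.2, -6.3, 111.2]
ee_rot: [0.036, 0.706, -0.036, 0.706]
contact_force: [-1.4, 0.1, 5.0]
gripper_width: 41.0
```

Call:
drive_tool([
  [-0.4, 0, 0, 0],
  [0, 0, 0, 0],
  [0, 0, 0, 0],
])

```text
clock: 14.23
position: [563.2, -6.3, 111.2]
ee_rot: [0.036, 0.706, -0.036, 0.706]
contact_force: [-1.1, 1.0, 4.2]
gripper_width: 40.5
```

Call:
drive_tool([
  [0, 0, 0, 0],
  [0, 0, 0, 0],
  [0, 0, 0, 0],
  [0, 0, 0, 0],
  [0, 0, 0, 0],
], grip=60)

```text
clock: 14.65
position: [562.7, -6.3, 110.5]
ee_rot: [0.036, 0.706, -0.036, 0.706]
contact_force: [-0.0, -0.5, -0.1]
gripper_width: 60.0
```

Call:
drive_tool([
  [-5, 0, 0, 0],
  [-15, 0, 0, 0],
  [-30, 0, 0, 0],
  [-30, 0, 0, 0],
  [-30, 0, -20, 0],
  [0, -15, -38, 0],
  [0, -15, -38, 0],
  [0, 0, 0, 0],
  [0, 0, 0, 0],
  [0, 0, 0, 0],
])

```text
clock: 15.48
position: [465.0, -26.4, 221.8]
ee_rot: [0.036, 0.705, -0.036, 0.707]
contact_force: [1.2, 1.2, -0.5]
gripper_width: 59.9
```

Run:
```python
from h import *
st=arm.read_state();print(st["position"],st["clock"],R.from_quat(st["ee_rot"]).as_matrix().round(3).tolist(),st["gripper_width"],st["contact_force"])
im=arm.get_image("wrist");np.save("w6.npy",im); np.savez("w6s.npz",position=st["position"],ee_rot=st["ee_rot"])
sc=arm.get_image("scene");np.save("s6.npy",sc)
save("w6",np.hstack([cv2.resize(im[60:360,100:412],(416,400)),cv2.resize(sc[140:200,185:245],(384,400),interpolation=2)]))
```

```text
[464.97689132 -26.39282096 221.84274698] 15.4833 [[0.002, 0.101, 0.995], [0.0, 0.995, -0.101], [-1.0, 0.0, 0.002]] 59.93193974872172 [ 1.20834068  1.19064671 -0.50022737]
```

View pics/w6.png

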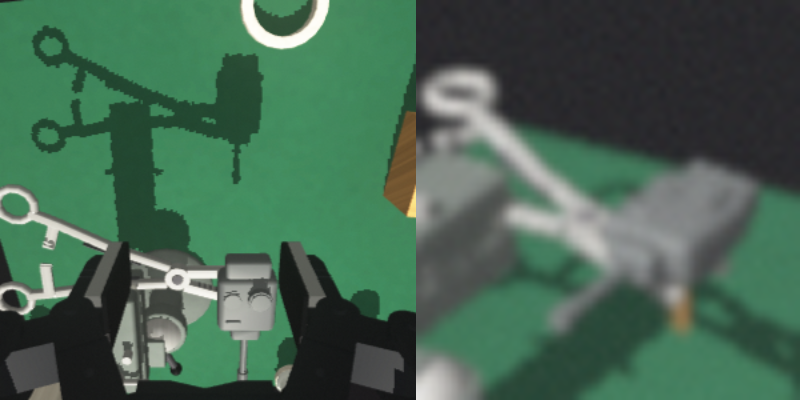

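Turret sits upright: its block is at (245,293) left panel, and the stick tip shows below the jaws at (680,315) right panel. The handles are still wide open. Next I close them by the ring.

Call:
drive_tool([
  [0, -35, -2, 0],
  [0, -35, -2, 0],
  [0, -35, -2, 0],
  [0, -30, -1.4, 0],
  [30, 0, 0, 0],
  [35, 0, 0, 0],
  [35, 0, 0, 0],
  [25, 0, 0, 0],
  [0, 0, 0, 0],
  [0, 0, 0, 0],
], grip=0)

```text
clock: 16.42
position: [443.8, -160.2, 94.9]
ee_rot: [0.035, 0.707, -0.036, 0.705]
contact_force: [0.2, -0.1, -0.1]
gripper_width: 0.6
```

Call:
drive_tool([
  [0, 0, 2, 0],
  [0, 0, 2, 0],
  [0, 0, 1, 0],
  [0, 0, 0, 0],
  [0, 0, 0, 0],
])

```text
clock: 16.83
position: [449.0, -160.5, 96.9]
ee_rot: [0.036, 0.705, -0.036, 0.707]
contact_force: [-0.2, -0.6, 0.1]
gripper_width: 0.0
```

Call:
drive_tool([
  [0, 0, 1.5, 0],
  [0, 0, 1.5, 0],
  [0, 0, 0, 0],
  [0, 0, 0, 0],
])

```text
clock: 17.17
position: [451.4, -160.8, 95.9]
ee_rot: [0.036, 0.706, -0.036, 0.706]
contact_force: [0.0, -0.5, 0.5]
gripper_width: 0.2
```

Call:
drive_tool([
  [0, 0, 1.5, 0],
  [0, 0, 1.5, 0],
  [0, 0, 0, 0],
  [0, 0, 0, 0],
])

```text
clock: 17.5
position: [453.7, -161.2, 95.6]
ee_rot: [0.036, 0.707, -0.036, 0.706]
contact_force: [-0.9, -0.2, -0.1]
gripper_width: 0.0
```

Call:
drive_tool([
  [0, -0.6, 1.5, 0],
  [0, -0.6, 1.5, 0],
  [0, 0, 0, 0],
  [0, 0, 0, 0],
])

```text
clock: 17.83
position: [456.5, -162.9, 95.6]
ee_rot: [0.036, 0.707, -0.036, 0.706]
contact_force: [-2.5, -2.1, 0.1]
gripper_width: -0.0
```

Call:
drive_tool([
  [0, -0.9, 2, 0],
  [0, -0.9, 2, 0],
  [0, -0.9, 2, 0],
  [0, -0.9, 2, 0],
  [0, -0.9, 2, 0],
  [0, -0.9, 2, 0],
  [0, 0, 0, 0],
  [0, 0, 0, 0],
])

```text
clock: 18.5
position: [468.9, -169.2, 95.9]
ee_rot: [0.036, 0.706, -0.036, 0.706]
contact_force: [-2.0, -2.3, -0.3]
gripper_width: 0.6
```

Call:
drive_tool([
  [0, -0.4, 1, 0],
  [0, -0.4, 1, 0],
  [0, -0.4, 1, 0],
  [0, 0, 0, 0],
  [0, 0, 0, 0],
])

```text
clock: 18.92
position: [471.1, -170.6, 95.7]
ee_rot: [0.036, 0.706, -0.036, 0.706]
contact_force: [-3.8, -2.0, -0.4]
gripper_width: 0.0
```

Call:
drive_tool([
  [0, -0.4, 1, 0],
  [0, 0, 0, 0],
  [0, 0, 0, 0],
])

```text
clock: 19.17
position: [471.7, -171.0, 95.6]
ee_rot: [0.036, 0.707, -0.036, 0.706]
contact_force: [-5.3, -0.2, -1.4]
gripper_width: 0.1
```

Call:
drive_tool([
  [0, -0.4, 1, 0],
  [0, 0, 0, 0],
  [0, 0, 0, 0],
])

```text
clock: 19.42
position: [472.3, -171.4, 95.4]
ee_rot: [0.036, 0.707, -0.036, 0.705]
contact_force: [-5.8, 0.1, -0.6]
gripper_width: -0.5
```

Call:
drive_tool([
  [0, -0.4, 1, 0],
  [0, 0, 0, 0],
  [0, 0, 0, 0],
])

```text
clock: 19.67
position: [473.0, -171.9, 95.3]
ee_rot: [0.036, 0.707, -0.036, 0.705]
contact_force: [-5.7, -0.1, -1.8]
gripper_width: 0.0
```

Call:
drive_tool([
  [0, -0.4, 1, 0],
  [0, 0, 0, 0],
  [0, 0, 0, 0],
])

```text
clock: 19.92
position: [474.7, -172.6, 95.5]
ee_rot: [0.036, 0.707, -0.036, 0.706]
contact_force: [-4.6, -0.1, -2.1]
gripper_width: 0.0
```

Call:
drive_tool([
  [0, -0.4, 1, 0],
  [0, 0, 0, 0],
  [0, 0, 0, 0],
])

```text
clock: 20.17
position: [475.2, -172.9, 95.3]
ee_rot: [0.036, 0.707, -0.036, 0.705]
contact_force: [-6.3, -0.2, -1.5]
gripper_width: 0.4
```

Call:
drive_tool([
  [0, -0.4, 1, 0],
  [0, 0, 0, 0],
  [0, 0, 0, 0],
])

```text
clock: 20.42
position: [475.7, -173.2, 95.1]
ee_rot: [0.036, 0.707, -0.036, 0.705]
contact_force: [-6.4, 0.7, -1.4]
gripper_width: 0.0
```

Call:
drive_tool([
  [0, -0.4, 1, 0],
  [0, 0, 0, 0],
  [0, 0, 0, 0],
])

```text
clock: 20.67
position: [476.3, -173.6, 95.0]
ee_rot: [0.036, 0.708, -0.036, 0.705]
contact_force: [-6.5, 2.0, -1.2]
gripper_width: -0.2
```

Call:
drive_tool([
  [0, -0.4, 1, 0],
  [0, 0, 0, 0],
  [0, 0, 0, 0],
])

```text
clock: 20.92
position: [478.1, -174.5, 95.3]
ee_rot: [0.036, 0.707, -0.036, 0.705]
contact_force: [-5.4, -0.5, -1.8]
gripper_width: -0.0
```

Call:
drive_tool([
  [0, -0.4, 1, 0],
  [0, 0, 0, 0],
  [0, 0, 0, 0],
])

```text
clock: 21.17
position: [478.5, -174.8, 95.1]
ee_rot: [0.036, 0.707, -0.036, 0.705]
contact_force: [-5.4, 1.1, -3.4]
gripper_width: -0.2
```

Call:
drive_tool([
  [0, -0.4, 1, 0],
  [0, 0, 0, 0],
  [0, 0, 0, 0],
])

```text
clock: 21.42
position: [479.0, -175.1, 94.9]
ee_rot: [0.036, 0.708, -0.036, 0.705]
contact_force: [-5.6, 0.5, -1.9]
gripper_width: -0.2
```

Call:
drive_tool([
  [0, -0.3, 1, 0],
  [0, 0, 0, 0],
  [0, 0, 0, 0],
])

```text
clock: 21.67
position: [479.6, -175.4, 94.7]
ee_rot: [0.037, 0.708, -0.036, 0.704]
contact_force: [-7.1, 1.2, -1.9]
gripper_width: 0.0
```

Call:
drive_tool([
  [0, -0.3, 1, 0],
  [0, 0, 0, 0],
  [0, 0, 0, 0],
])

```text
clock: 21.92
position: [481.4, -176.2, 95.1]
ee_rot: [0.036, 0.707, -0.036, 0.705]
contact_force: [-7.2, -1.1, -2.4]
gripper_width: 0.0
```

Call:
drive_tool([
  [0, -0.3, 1, 0],
  [0, 0, 0, 0],
  [0, 0, 0, 0],
])

```text
clock: 22.17
position: [481.8, -176.5, 94.9]
ee_rot: [0.036, 0.708, -0.036, 0.704]
contact_force: [-5.8, 0.7, -2.3]
gripper_width: 0.1
```

Call:
drive_tool([
  [0, -0.3, 1, 0],
  [0, 0, 0, 0],
  [0, 0, 0, 0],
])

```text
clock: 22.42
position: [482.2, -176.7, 94.7]
ee_rot: [0.037, 0.708, -0.036, 0.704]
contact_force: [-7.5, 1.8, -1.3]
gripper_width: 0.1
```

Call:
drive_tool([
  [0, -0.3, 1, 0],
  [0, 0, 0, 0],
  [0, 0, 0, 0],
])

```text
clock: 22.67
position: [482.6, -176.9, 94.5]
ee_rot: [0.037, 0.709, -0.036, 0.704]
contact_force: [-8.3, 2.4, -1.8]
gripper_width: -0.0
```

Call:
drive_tool([
  [0, -0.2, 0.7, 0],
  [0, 0, 0, 0],
  [0, 0, 0, 0],
])

```text
clock: 22.92
position: [483.0, -177.1, 94.3]
ee_rot: [0.037, 0.709, -0.036, 0.703]
contact_force: [-9.2, 2.6, -1.7]
gripper_width: 0.1
```

Call:
drive_tool([
  [0, -0.2, 0.7, 0],
  [0, 0, 0, 0],
  [0, 0, 0, 0],
])

```text
clock: 23.17
position: [483.3, -177.3, 94.2]
ee_rot: [0.037, 0.709, -0.036, 0.703]
contact_force: [-8.5, 2.7, -1.9]
gripper_width: 0.1
```

Call:
drive_tool([
  [0, -0.1, 0.7, 0],
  [0, 0, 0, 0],
  [0, 0, 0, 0],
])

```text
clock: 23.42
position: [483.6, -177.4, 94.1]
ee_rot: [0.037, 0.71, -0.036, 0.703]
contact_force: [-9.1, 2.7, -1.3]
gripper_width: 0.0
```

Call:
drive_tool([
  [0, -0.1, 0.7, 0],
  [0, 0, 0, 0],
  [0, 0, 0, 0],
])

```text
clock: 23.67
position: [485.3, -178.1, 94.7]
ee_rot: [0.036, 0.709, -0.036, 0.704]
contact_force: [-8.5, -0.4, -0.7]
gripper_width: 0.0
```

Call:
drive_tool([
  [0, -0.1, 0.7, 0],
  [0, 0, 0, 0],
  [0, 0, 0, 0],
])

```text
clock: 23.92
position: [485.5, -178.2, 94.5]
ee_rot: [0.037, 0.709, -0.036, 0.703]
contact_force: [-9.4, 0.2, -0.9]
gripper_width: -0.1
```

Four clicks so far (0.16, 0.13, 0.10 and 0.07 by travel), but the fourth came at only about 10 N, under the 11–14 N for a firm grip. I push on in small steps and will stop before 15 N.

Call:
drive_tool([
  [0, -0.1, 0.7, 0],
  [0, 0, 0, 0],
  [0, 0, 0, 0],
])

```text
clock: 24.17
position: [485.8, -178.4, 94.4]
ee_rot: [0.037, 0.709, -0.036, 0.703]
contact_force: [-9.4, 0.8, 0.4]
gripper_width: 0.2
```

Call:
drive_tool([
  [0, -0.1, 0.7, 0],
  [0, 0, 0, 0],
  [0, 0, 0, 0],
])

```text
clock: 24.42
position: [486.1, -178.5, 94.3]
ee_rot: [0.037, 0.71, -0.036, 0.703]
contact_force: [-10.9, 1.6, -0.0]
gripper_width: 0.1
```

Call:
drive_tool([
  [0, -0.1, 0.7, 0],
  [0, 0, 0, 0],
  [0, 0, 0, 0],
])

```text
clock: 24.67
position: [486.4, -178.6, 94.2]
ee_rot: [0.037, 0.71, -0.036, 0.702]
contact_force: [-11.2, 1.6, -0.5]
gripper_width: -0.1
```

Call:
drive_tool([
  [0, -0.1, 0.7, 0],
  [0, 0, 0, 0],
  [0, 0, 0, 0],
])

```text
clock: 24.92
position: [486.7, -178.8, 94.1]
ee_rot: [0.037, 0.71, -0.036, 0.702]
contact_force: [-11.2, 1.0, 0.1]
gripper_width: -0.0
```

Call:
drive_tool([
  [0, -0.1, 0.7, 0],
  [0, 0, 0, 0],
  [0, 0, 0, 0],
])

```text
clock: 25.17
position: [487.0, -178.9, 93.9]
ee_rot: [0.037, 0.711, -0.036, 0.702]
contact_force: [-12.0, 0.7, 0.6]
gripper_width: 0.1
```

Call:
drive_tool([
  [0, -0.1, 0.6, 0],
  [0, 0, 0, 0],
  [0, 0, 0, 0],
])

```text
clock: 25.42
position: [487.3, -179.0, 93.8]
ee_rot: [0.037, 0.711, -0.036, 0.701]
contact_force: [-12.0, 1.2, 0.1]
gripper_width: -0.0
```

Call:
drive_tool([
  [0, -0.1, 0.5, 0],
  [0, 0, 0, 0],
  [0, 0, 0, 0],
])

```text
clock: 25.67
position: [487.6, -179.2, 93.8]
ee_rot: [0.037, 0.711, -0.036, 0.701]
contact_force: [-12.5, 1.9, 0.2]
gripper_width: 0.1
```

Call:
drive_tool([
  [0, -0.1, 0.5, 0],
  [0, 0, 0, 0],
  [0, 0, 0, 0],
])

```text
clock: 25.92
position: [488.6, -179.6, 94.2]
ee_rot: [0.037, 0.711, -0.036, 0.702]
contact_force: [-12.7, 0.4, 1.0]
gripper_width: -0.2
```

The fifth click came after about 13 N, inside the 11–14 N window. I back off and check.

Call:
drive_tool([
  [0, 0, -1, 0],
  [0, 0, -2, 0],
  [0, 0, -3, 0],
  [0, 0, -10, 0],
  [0, 0, -15, 0],
  [-35, 0, 0, 0],
  [-35, 0, 0, 0],
  [-35, 0, 0, 0],
  [-25, 0, 0, 0],
  [0, 0, 0, 0],
])

```text
clock: 26.75
position: [469.0, -177.7, 233.9]
ee_rot: [0.034, 0.699, -0.036, 0.713]
contact_force: [1.5, 0.0, -0.6]
gripper_width: -0.5
```

Call:
drive_tool([
  [0, 32, 5, 0],
  [0, 32, 5, 0],
  [0, 0, 0, 0],
  [0, 0, 0, 0],
  [0, 0, 0, 0],
])

```text
clock: 27.17
position: [480.7, -114.0, 226.4]
ee_rot: [0.035, 0.705, -0.035, 0.707]
contact_force: [-0.2, 0.5, 0.3]
gripper_width: -0.1
```

Run:
```python
from h import *
st=arm.read_state();print(st["position"],st["clock"],st["contact_force"])
im=arm.get_image("wrist");np.save("w7.npy",im); np.savez("w7s.npz",position=st["position"],ee_rot=st["ee_rot"])
sc=arm.get_image("scene");np.save("s7.npy",sc)
save("w7",np.hstack([cv2.resize(im[100:320,80:380],(545,400)),cv2.resize(sc[140:200,190:228],(253,400),interpolation=2)]))
```

```text
[ 480.74549004 -114.0454548   226.40656658] 27.1667 [-0.24189914  0.46880494  0.31123829]
```

View pics/w7.png

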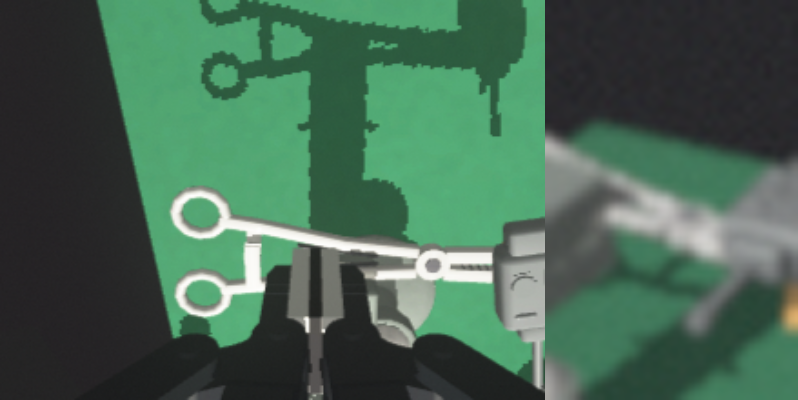

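Latched: the rings are at (200,212) and (203,293), with the turret level on the jaws. I compute the angle, compare bystanders before and after, then hand in.

Run:
```python
from h import *
C=cam("wrist",dict(np.load("w7s.npz")))
g=lambda u,v:onz(C,(80+u*300/545,100+v*.55),108)[:2]
m,f,p=g(200,212),g(203,293),g(432,264); print(m,f,p)
sep=np.linalg.norm(m-f); print("sep",sep,"theta",2*np.arcsin(sep/2/130.05)-2*np.arcsin(20/130.05))
a=np.load("scene.npy").astype(int);b=arm.get_image("scene").astype(int)
d=(abs(cv2.GaussianBlur(a.astype(np.uint8),(5,5),0).astype(int)-cv2.GaussianBlur(b.astype(np.uint8),(5,5),0)).max(2)>40).astype(np.uint8)
n,_,s,c=cv2.connectedComponentsWithStats(d)
print([(s[i].tolist()) for i in range(1,n) if s[i][4]>15])
```

```text
[ 507.87070022 -177.96037668] [ 557.36647222 -184.802851  ] [551.84438758 -55.63675917]
sep 49.96649777716004 theta 0.07781372401675918
[[102, 0, 10, 21, 104], [109, 0, 36, 67, 1068], [177, 0, 32, 15, 285], [176, 0, 117, 93, 3560], [266, 0, 8, 4, 20], [349, 0, 11, 73, 303], [277, 7, 25, 60, 777], [328, 13, 79, 81, 1705], [308, 35, 6, 18, 32], [97, 41, 15, 27, 183], [309, 55, 11, 11, 71], [296, 65, 26, 21, 311], [276, 78, 58, 63, 1050], [281, 80, 12, 9, 65], [326, 85, 29, 28, 467], [196, 103, 9, 16, 108], [310, 108, 6, 5, 21], [322, 111, 18, 14, 140], [316, 117, 6, 4, 17], [318, 132, 12, 8, 52], [219, 164, 19, 12, 144], [217, 175, 17, 8, 81], [211, 183, 7, 7, 21], [225, 184, 5, 6, 24], [250, 185, 12, 10, 76], [285, 195, 36, 24, 367]]
```

```bash
python3 -c "
from bench import arm
s=arm.read_state();print(s['clock'],s['contact_force'],arm.job_done())"
```

```text
the job is handed in; nothing more can be done
27.3167 [ 0.20115386 -0.4976384   0.31478239] None
```

The turret is mounted on the forceps, and I handed the job in at 27.3 s with the robot clear of everything.

- **Unlatching:** I pressed the moving ring down about 3 mm and drew it aside. The next picture showed the handles wide open.
- **Hanging:** I took the turret from the drying block and lowered it until it touched at 108 mm, then let go. The pictures showed it upright, with its stick between and below the jaws.
- **Closing:** I pushed the ring by its outer side. The last click came after about 13 N, inside the 11–14 N range, and I never read more than about 13 N.

**Last checks:**
- **Handle angle:** after backing off, the handles held by themselves at about 0.078 rad, under the 0.09 limit. The turret was still level.
- **Surroundings:** comparing the scene picture with the first one showed change only at the arm, the forceps, the turret and its old place on the block.

**Disagreement:** I counted five force drops, which by travel would put the handles on the 0.04 tooth. The picture puts them nearer the 0.07 tooth, so I may have mistaken one drop for a click, or the ring may have flexed while I pushed.

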